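# Clamp a bonded ceramic sample in the ratchet clamp

## Task

Stand the bonded white ceramic block on the deck of the bench clamp, between the two jaws and centred on the rails, with its dark bond line across the clamp so that the jaws will press the two halves together, and let go of it. Then squeeze the orange trigger towards the black handle, again and again, until the sliding jaw holds the block firmly for curing: aim for 14 N of clamping force, felt as a trigger that has become clearly stiffer; 25 N cracks the block. Move the jaw with the trigger alone, never by pushing it, leave the trigger released, and do not disturb the other things on the bench.

Things in the scene. Friction and masses are not known exactly. Their poses are not given: they have to be found in the camera images.
- clamp: bench clamp screwed to the worktop (base plate 262x74x8 mm). Origin on the worktop below the front jaw's rubber face (x=0); x runs along the bar towards the sliding jaw, z up. Both jaws are 34 mm wide in y and reach z=95 mm. The grey body under handle and trigger (x -112 to -20 mm, 36 mm wide) reaches z=60 mm: keep fingertips above it
- front_jaw: fixed front jaw of the clamp, rubber face 32 mm wide; its frame coincides with that of clamp
- deck (a point): point on the deck at clamp x=18, y=0, z=54 mm, where the middle of the block's underside lies when the block touches the front jaw (up to 6 mm farther along +x is as good; the jaw pushes it home). The deck is two rails, x 2 to 64 mm, outer edges y=+-18 mm, top z=54 mm. The point's axes are the clamp's
- sliding_jaw: grey sliding jaw on the toothed bar; its frame coincides with the clamp's when fully open (solid face at clamp x=82 mm) and moves along -x as it closes; starts 0 to 5 mm closed and can never open again
- pad_mount (a point): middle of the sliding jaw's solid face, z=76 mm. In front of it a sprung black pad (26 mm wide, z 61 to 91) on a screw of unknown setting: its face stands 26 to 33 mm before this point, 8 to 20 mm from a block that touches the front jaw at the start. Pad spring 1.25 N/mm without preload: a 4 mm click once the pad has met the block adds 5 N
- trigger (a joint): orange trigger, hinge angle in rad: 0 released (a spring returns it; let it come right back each time), 0.2 squeezed to its stop. A full squeeze draws the jaw 4 mm closer; it clicks and holds when it passes about 0.14 rad. The rest up to the stop is overtravel, at most 2.3 mm of jaw, that springs back on release. The first squeeze may draw less or more
- trigger_bead (a point): middle of the round bead on the trigger's front, made to be pushed: 76 mm above the hinge, z 87 to 90 mm; moves from clamp x=-53 (released) to -68 mm (squeezed). Trigger 12 mm thick plus 4 mm bead, 20 wide in y, top z=105; hinge along the clamp's y at x=-78, z=13 mm. Held at 0.17 rad, the level push on the bead is about 3.5 N with the jaw free, plus half the clamping force (friction may add an up-and-down part)
- handle_back (a point): centre of the back of the fixed black handle, on the side away from the trigger, at clamp x=-106, z=87 mm; the handle is 18 mm thick (x -106 to -88), 26 mm wide in y, top z=112 mm. Bead to handle back is 53 mm released, 38 mm squeezed
- sample: bonded sample: two white ceramic plates with an amber-brown bond layer between them, together a block 36 (x) x 44 (y) x 46 (z) mm, 0.13 to 0.25 kg. Origin at the centre of its underside; x is across the bond layer, so it must lie along the clamp's x (either way round)
- lab_timer: bystander: small off-white timer with a display and two buttons, 62x62x21 mm; leave it alone
- ferrule_tin: bystander: white round tin, 65 mm across, 53 mm high; leave it alone
- tape_roll: bystander: roll of yellowish tape lying flat, 100 mm across, 25 mm high; leave it alone
- screwdriver: bystander: black-handled screwdriver lying on the bench, 182 mm long; leave it alone
- pen_a: bystander: white and blue pen lying on the bench, 145 mm long; leave it alone
Mind the look-alikes: they are no part of the job. What is shaped like the sample but green or red is not meant.

How it is judged (in metres and radians):
On the way, in this order (a step that is already met when the one before it is completed fails the run):
1. the block stands on the deck between the jaws, centred, bond line across, and is let go (z of sample in the frame of clamp between 0.05 and 0.058 m and x of sample in the frame of clamp between 0.012 and 0.04 m and y of sample in the frame of clamp between -0.01 and 0.01 m and angle between sample's own z axis and vertical below 0.12 rad and angle between the x axis of sample and the x axis of clamp, either way round below 0.2 rad and contact force between the fingers and sample below 0.1 N and contact force between sliding_jaw and sample below 2 N), for 0.2 s.
2. a squeeze of the trigger presses the jaw on the block (value of joint trigger above 0.08 rad and contact force between sliding_jaw and sample above 5 N), for 0.04 s.
At the end, for the whole second after the job is handed in: the block stands on the deck within 10 mm of its centre line, upright (0.12 rad) and with its bond line across the clamp (0.2 rad), gripped between both jaws with 9 to 20 N and at rest, and the trigger is released (below 0.03 rad) (z of sample in the frame of clamp between 0.05 and 0.058 m and x of sample in the frame of clamp between 0.012 and 0.04 m and y of sample in the frame of clamp between -0.01 and 0.01 m and angle between sample's own z axis and vertical below 0.12 rad and angle between the x axis of sample and the x axis of clamp, either way round below 0.2 rad and contact force between sliding_jaw and sample between 9 and 20 N and contact force between front_jaw and sample above 7 N and value of joint trigger below 0.03 rad and linear speed of sample below 0.01 m/s); the robot touches nothing.
It fails at once if the block is squeezed by the jaw with more than 25 N: it cracks (contact force between sliding_jaw and sample above 25 N).
It fails at once if the sliding jaw is pushed by the fingers (contact force between the fingers and sliding_jaw above 5 N).
It fails at once if a bystander is moved by more than 20 mm (distance of any of lab_timer, ferrule_tin, tape_roll, screwdriver, pen_a from where it was at the start of the episode above 0.02 m).
It also fails if it takes over 64 s, if anything falls off the work surface, if the arm or the gripper's body presses on something with over 40 N, if the wrist force passes 120 N, or if a joint passes its speed limit or range.

## Robot

A 6-joint arm with a two-finger parallel gripper is mounted at the origin on a cart in front of the work surface, level with it; the furniture and walls round the work are solid. World frame = base frame: x ahead of the robot, y to its left, z up, the work surface at z = 0. Lengths are in mm, angles in rad, forces in N, time in s.
With the tool pointing down it reaches from about 350 to 875 mm from the base axis. Payload 4.2 kg.
Tool frame: the origin (TCP) lies midway between the tips of the shut fingers; the grasp point (between the pads) lies arm.grip_depth behind it (arm.grip_depth is the distance from the TCP to the grasp point, in mm); z points along the fingers, y is the direction in which the jaws open and shut (so a half turn about z gives the same grasp; the last joint's range is limited). The gripper opens to 85 mm and grips with 20 to 120 N. Pads are 22 mm wide; open, the fingers measure 114 mm over their backs; the gripper's body (76 mm by 85 mm) begins 54 mm behind the grasp point. The pads swing forward as they close: fully open they stand 13 mm farther back than shut.
Start: joints at [-1.069, 0.385, 0.008, 0, -1.194, -0.259], TCP at [150.281, -606.642, 231.312] pointing down, gripper open.
Joint ranges: [-3.14, 3.14], [-1.21, 2.06], [-1.07, 1.41], [-3.16, 2.05], [-2.99, -0.16], [-3.1, 3.1]. Speed limits (rad/s): [2.79, 2.79, 3.14, 3.14, 3.14, 3.14].

## Interface

Orientations are given as a unit quaternion [x, y, z, w].
In Python, from bench import arm gives the robot as it stands.
- The arm moves only by the tool play_rows, never from a script. Its argument "motion" is one flat list of numbers, 7 for each row, row after row: the opening in per cent of the stroke, from 0 (shut) to 100 (fully open), then the shift along the world's x, y, z in cm, then the turn, a rotation vector about the world's x, y, z in degrees. A call has 1 to 5 rows; each row is the pose to reach, as a shift and turn from the pose commanded when the call began; what a row does not reach only later rows make up. A row lasts 1/8 s, in which the tool goes at most 62.5 mm and 10.7 degrees, less where a joint would pass 70% of its speed; a pose out of reach is approached as far as the arm can. A call with a gripper value outside its range is refused whole. The fingers move at their own pace and stop on an object; the grip force is fixed at half the most. Time passes only in rows, so rows that repeat a pose let the fingers close. It gives the time, the measured TCP pose, the force and the opening at its end, in the units of the state.
- arm.read_state(): the state, without advancing time (a new reading comes with each control period).
- arm.get_image(name): name is "scene" or "top" or "wrist"; returns (picture, depth): 480x640x3 uint8, red, green, blue; 480x640 float32, mm along the optical axis (not along the pixel's ray), 0 where there is no reading.
- arm.camera_info(name): a dict with "fovy" (degrees; the focal length in pixels is half the picture's height over the tangent of half this angle, whatever the lens; pixels are square), "cx", "cy" (the principal point, pixels), "R" (3x3) and "t" (3): a world point X has camera coordinates R X + t. Camera axes: x right, y down, z forward; pixel columns grow to the right and rows downward; lengths in mm; the calibration is good to about 2 mm. A picture is of the moment at which its call begins: read the wrist's pose just before it. camera_info takes no time and is no camera call; for the wrist camera it gives the pose at the moment of the call.
- arm.job_done(): hands the job in, once; it reports no verdict.
Trained networks look in the newest picture that a camera, given by its name, has taken for a name from the list of things; names that differ only in an ending like _2 or _b are one class to them, and where a whole thing is asked for, a point or a joint stands for the part that bears it (a point fixed in the world has none). Each returns a list of dicts, best first, with "confidence" (0 to 1); they miss things now and then, are a little off and sometimes report something else, mostly with a low value. They report only what shows in the picture. A call takes as long as a camera call. They do not tell look-alikes from the thing itself.
- arm.outline_of(thing, camera): "mask" (480x640 bool, what is visible of it) and "extent" ([left, top, width, height] in pixels, round what is visible of it).
- arm.place_of(thing, camera): "uv" ([column, row] in pixels: a listed point, or the origin of a listed thing).
The state is a dict: "clock": time; "joints": joint angles; "joint_vel": joint speeds; "joint_efforts": joint torques, N m; "position": TCP position; "ee_rot": TCP orientation; "contact_force": force on the tool from outside, world axes, zero at the start; "wrist_torque": the same for the moment, N m; "gripper_width": finger opening in mm.
Only numpy, scipy, OpenCV 4.12 (cv2) and the standard library are available. Lean on these libraries where they do the work, as an engineer would, in place of code of your own. Each camera call takes 0.05 s, during which the arm holds its last target.

## Working session

There is one attempt and no reset: what is moved stays moved. The work goes in short steps, Python scripts to look and compute and a tool call to move; the robot and the scene stay as the last step left them, time stands still between calls to the robot, and variables do not carry over. Pictures are saved under pics/ and viewed, and the job is handed in when it is done.

Besides the shell and the picture viewer there is one more tool, called after "Emit:" as a command line: name --argument value ..., lists and objects as JSON in quotes. play_rows: Moves the arm, as the interface text tells. Its arguments: {"type":"object","properties":{"motion":{"type":"array","items":{"type":"number"}}},"required":["motion"]}

```bash
ls; mkdir -p pics; python3 - <<'E'
from bench import arm
import cv2
s=arm.read_state(); print(s, arm.grip_depth)
for n in ("scene","top","wrist"):
    p,d=arm.get_image(n); cv2.imwrite(f"pics/{n}0.png",p[:,:,::-1]); c=arm.camera_info(n); print(n,c)
E
```

```text
pics
{'clock': 0.0, 'joints': array([-1.06945084e+00,  3.85577598e-01,  6.59522117e-03, -5.17764612e-04,
       -1.19401674e+00, -2.58634234e-01]), 'joint_vel': array([-1.34006107e-05, -5.13900164e-04, -2.05894272e-03, -1.39719722e-03,
       -2.08731584e-03, -3.71229156e-04]), 'joint_efforts': array([-1.99301925e-03, -3.92291522e+01,  1.88397181e+01,  4.18608516e+00,
       -4.62908152e-03, -1.01525913e-05]), 'position': array([ 150.10372712, -606.0852154 ,  230.19413789]), 'ee_rot': array([-1.20963086e-01,  9.92656366e-01,  1.11207735e-03, -1.85064986e-04]), 'contact_force': array([-0.67481013, -0.30729149, -0.53871572]), 'wrist_torque': array([-0.05057388,  0.01685748,  0.02737461]), 'gripper_width': 85.39939137461693} 18.700000000000003
scene {'fovy': 47.646823287886285, 'cx': 324.5840474945877, 'cy': 231.79966834426068, 'R': array([[-0.7028977 , -0.71107822, -0.01739489],
       [-0.4983611 ,  0.50978234, -0.70125471],
       [ 0.50751456, -0.48424139, -0.71269856]]), 't': array([ 383.13664939,  363.28581824, 1299.89038954])}
top {'fovy': 50.30756852338897, 'cx': 318.54352571138185, 'cy': 235.70119522834344, 'R': array([[-0.04767231, -0.99886133,  0.00184442],
       [-0.97692386,  0.04624027, -0.20852246],
       [ 0.20819974, -0.01174261, -0.97801584]]), 't': array([   2.79333464,  548.5500107 , 1175.68715911])}
wrist {'fovy': 63.363096175961914, 'cx': 318.7118236279976, 'cy': 236.83008433280503, 'R': array([[-0.24023291,  0.97071289,  0.00215392],
       [ 0.92987193,  0.22948755,  0.28753028],
       [ 0.27861505,  0.07107711, -0.95776913]]), 't': array([624.36546749, -38.44874344, 379.46549594])}
```

View pics/scene0.png

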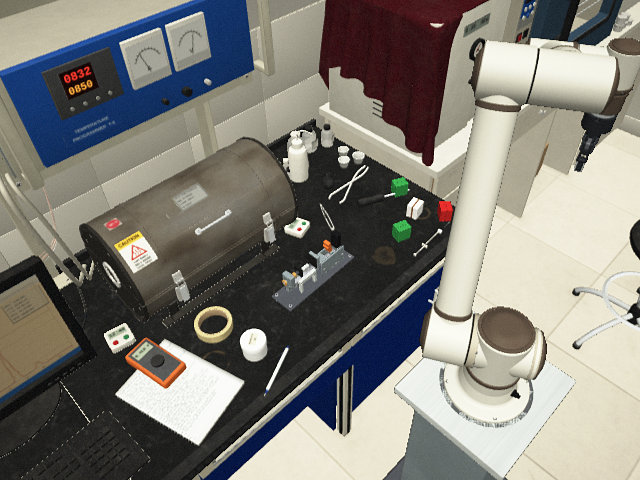

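View pics/top0.png

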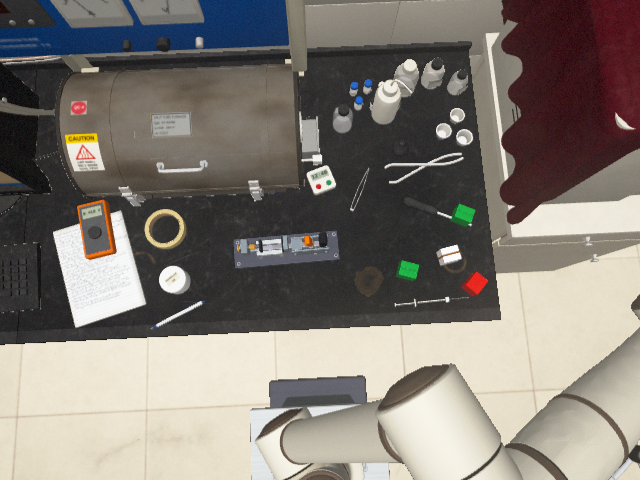

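```bash
cat > h.py <<'E'
import numpy as np, cv2
from bench import arm
def K(n):
    c=arm.camera_info(n); f=240/np.tan(np.radians(c['fovy']/2)); return f,c['cx'],c['cy'],np.array(c['R']),np.array(c['t'])
def proj(n,X,k=None):
    f,cx,cy,R,t=k or K(n); p=R@np.array(X)+t; return np.array([cx+f*p[0]/p[2],cy+f*p[1]/p[2]])
def ray_z(n,uv,z,k=None):
    f,cx,cy,R,t=k or K(n); d=R.T@np.array([(uv[0]-cx)/f,(uv[1]-cy)/f,1.]); o=-R.T@t
    return o+d*(z-o[2])/d[2]
def cloud(n,d,k=None):
    f,cx,cy,R,t=k or K(n); v,u=np.mgrid[0:480,0:640]; P=np.stack([(u-cx)/f*d,(v-cy)/f*d,d],-1)
    return (P-t)@R
def crop(p,x0,y0,x1,y1,name,s=6):
    c=cv2.resize(p[y0:y1,x0:x1,::-1],None,fx=s,fy=s,interpolation=cv2.INTER_CUBIC); cv2.imwrite(name,c)
E
python3 - <<'E'
from h import *
p,d=arm.get_image("top"); crop(p,230,220,350,280,"pics/ctop.png"); crop(p,390,195,500,305,"pics/ctop2.png",5)
zs={'deck':54,'pad_mount':76,'trigger_bead':88.5,'handle_back':87,'clamp':0,'sample':0,'trigger':None}
for n in ("top","scene"):
    if n=="scene": p,d=arm.get_image(n); crop(p,265,230,365,320,"pics/cscene.png"); crop(p,370,170,470,260,"pics/cscene2.png")
    for t in ('deck','pad_mount','trigger_bead','handle_back','clamp','sample'):
        for r in arm.place_of(t,n)[:4]: print(n,t,np.round(r['uv'],1),round(r['confidence'],2),np.round(ray_z(n,r['uv'],zs[t]),1))
E
```

```text
top deck [272.9 250.2] 0.76 [518.4  88.1  54. ]
top pad_mount [248.6 248.5] 0.74 [521.1 143.6  76. ]
top trigger_bead [307.4 240. ] 0.49 [532.5   3.7  88.5]
top trigger_bead [275.1 248.9] 0.17 [514.8  80.1  88.5]
top handle_back [324.9 241.4] 0.75 [527.5 -37.2  87. ]
top handle_back [284.4 249.7] 0.3 [512.2  58.5  87. ]
top clamp [326.6 236.7] 0.7 [556.8 -44.2   0. ]
top clamp [282.7 247.6] 0.66 [534.1  67.6   0. ]
top clamp [433.5 214.8] 0.61 [ 601.  -319.6    0. ]
top sample [471.1 286.4] 0.81 [ 414.2 -395.5    0. ]
top sample [406.1 275.2] 0.76 [ 449.7 -236.8    0. ]
top sample [461.4 216.4] 0.68 [ 593.4 -390.4    0. ]
top sample [445.5 252.3] 0.53 [ 502.7 -340.6    0. ]
scene deck [308.1 268.2] 0.75 [530.7  76.6  54. ]
scene deck [414.4 213.7] 0.35 [ 458.9 -296.7   54. ]
scene pad_mount [289.4 278.6] 0.55 [525.3 148.8  76. ]
scene trigger_bead [323.5 247.7] 0.51 [531.9  15.1  88.5]
scene handle_back [332.4 237.1] 0.94 [543.9 -31.9  87. ]
scene handle_back [414. 213.] 0.17 [ 442.1 -268.8   87. ]
scene clamp [311.4 279.7] 0.51 [528.2  69.    0. ]
scene sample [398.2 190.5] 0.67 [ 598.7 -394.9    0. ]
scene sample [401.5 235.1] 0.61 [ 459.4 -243.9    0. ]
scene sample [442.5 217.6] 0.5 [ 416.8 -392.3    0. ]
scene sample [309.3 277.8] 0.15 [537.5  68.4   0. ]
```

```bash
ls pics
```

```text
cscene.png
cscene2.png
ctop.png
ctop2.png
scene0.png
top0.png
wrist0.png
```

View pics/ctop.png

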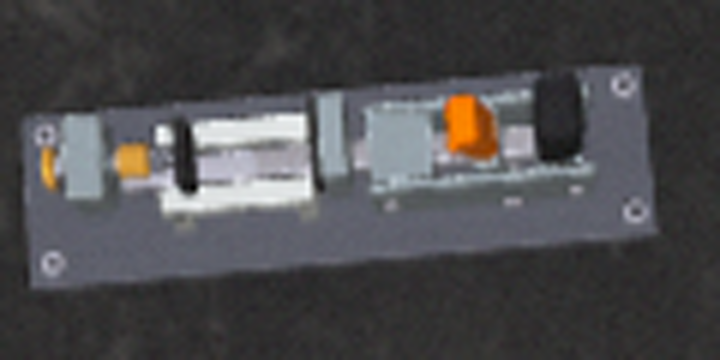

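View pics/ctop2.png

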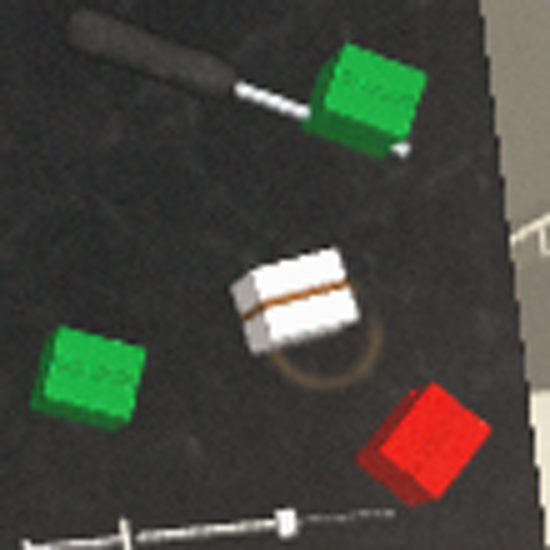

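View pics/cscene.png

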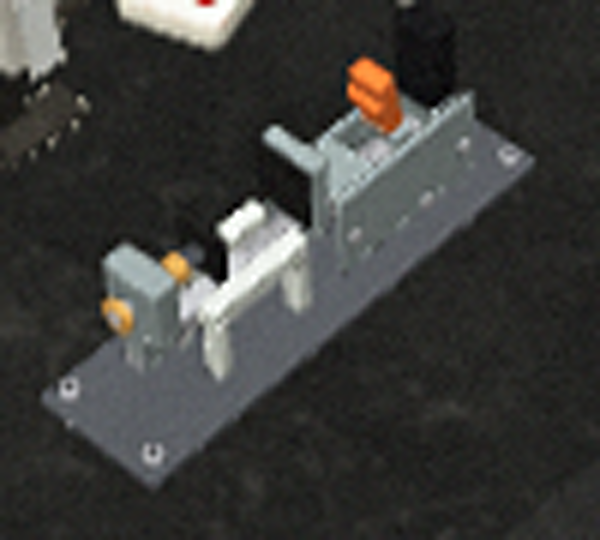

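```bash
python3 - <<'E'
from h import *
for n in("top","scene"):
    p,d=arm.get_image(n); P=cloud(n,d)
    m=(P[...,2]>38)&(P[...,2]<54)&(np.abs(P[...,0]-505)<60)&(np.abs(P[...,1]+345)<45)&(p.min(-1)>120)
    q=P[m]; print(n,m.sum(),q.mean(0), q[:,2].mean())
    r=cv2.minAreaRect(q[:,:2].astype(np.float32)); print(r)
    # plate & jaw etc
    m=(np.abs(P[...,0]-525)<70)&(np.abs(P[...,1]-50)<160)&(P[...,2]>4)&(P[...,2]<12)
    print(cv2.minAreaRect(P[m][:,:2].astype(np.float32)), P[m][:,2].mean())
    m=(np.abs(P[...,0]-525)<70)&(np.abs(P[...,1]-50)<160)&(P[...,2]>90)&(P[...,2]<120)
    np.set_printoptions(suppress=True)
    q=P[m]; o=np.argsort(q[:,1]); print(np.round(q[o][::6],0).tolist())
c=arm.camera_info("wrist"); print(-np.array(c['R']).T@c['t'])
E
```

```text
top 247 [ 491.93259115 -340.13354856   44.48978519] 44.4897851855834
((492.41015625, -340.2400817871094), (36.07814407348633, 45.564918518066406), 12.108453750610352)
((524.6702880859375, 49.734275817871094), (137.79879760742188, 317.79290771484375), 0.13435819745063782) 7.364274866165423
[[541.0, -40.0, 106.0], [522.0, -39.0, 95.0], [540.0, -38.0, 111.0], [528.0, -37.0, 115.0], [543.0, -36.0, 109.0], [528.0, -35.0, 114.0], [546.0, -33.0, 107.0], [531.0, -33.0, 110.0], [521.0, -32.0, 102.0], [533.0, -30.0, 112.0], [522.0, -30.0, 110.0], [536.0, -28.0, 108.0], [521.0, -28.0, 91.0], [539.0, -26.0, 108.0], [524.0, -25.0, 113.0], [539.0, -24.0, 109.0], [525.0, -23.0, 105.0], [526.0, -2.0, 94.0], [529.0, -0.0, 103.0], [535.0, 2.0, 99.0], [539.0, 4.0, 102.0], [525.0, 5.0, 100.0], [532.0, 7.0, 101.0], [539.0, 9.0, 102.0], [525.0, 9.0, 103.0], [534.0, 51.0, 91.0], [517.0, 52.0, 92.0], [538.0, 53.0, 94.0], [522.0, 54.0, 94.0], [542.0, 56.0, 91.0], [522.0, 56.0, 94.0], [541.0, 58.0, 93.0], [523.0, 59.0, 91.0], [538.0, 60.0, 96.0], [522.0, 61.0, 93.0], [539.0, 63.0, 91.0], [520.0, 64.0, 92.0], 
[... 1214 characters left out ...]
105.0], [538.0, 11.0, 96.0], [529.0, 12.0, 96.0], [516.0, 52.0, 96.0], [529.0, 54.0, 92.0], [531.0, 55.0, 95.0], [514.0, 57.0, 98.0], [536.0, 59.0, 94.0], [518.0, 60.0, 101.0], [510.0, 61.0, 92.0], [524.0, 63.0, 90.0], [515.0, 64.0, 90.0], [533.0, 65.0, 93.0], [528.0, 66.0, 98.0], [528.0, 114.0, 95.0], [511.0, 115.0, 95.0], [524.0, 117.0, 94.0], [519.0, 119.0, 95.0], [523.0, 146.0, 99.0], [526.0, 148.0, 98.0], [512.0, 150.0, 99.0], [519.0, 151.0, 98.0], [521.0, 152.0, 97.0], [540.0, 153.0, 99.0], [510.0, 155.0, 101.0], [520.0, 156.0, 98.0], [519.0, 158.0, 92.0], [517.0, 159.0, 98.0], [527.0, 160.0, 99.0], [539.0, 161.0, 94.0], [529.0, 162.0, 99.0]]
[  80.06041588 -624.40463647  373.99039382]
```

Emit:
play_rows --motion '[100, 6, 5, 0, 0, 0, 0, 100, 12, 9.5, 0, 0, 0, 0, 100, 17, 13.3, 0, 0, 0, 0, 100, 22, 17, 0, 0, 0, 0, 100, 27, 21, 0, 0, 0, 0]'

```text
clock: 1.58
position: [398.5, -413.6, 231.6]
ee_rot: [-0.121, 0.993, -0.0, 0.0]
contact_force: [1.0, -1.0, -0.4]
gripper_width: 85.5
```

Emit:
play_rows --motion '[100, 4, 3, -2, 0, 0, 0, 100, 7, 5.6, -5, 0, 0, 0, 100, 7, 5.6, -5, 0, 0, 0, 100, 7, 5.6, -5, 0, 0, 0]'

```text
clock: 2.08
position: [467.1, -359.2, 181.7]
ee_rot: [-0.121, 0.993, -0.0, 0.0]
contact_force: [-0.2, -0.7, 0.6]
gripper_width: 85.4
```

```bash
cat > samp.py <<'E'
from h import *
import sys
s=arm.read_state(); k=K("wrist"); print(s['position'],s['ee_rot'],s['clock'])
p,d=arm.get_image("wrist"); P=cloud("wrist",d,k); cv2.imwrite("pics/w_%d.png"%(s['clock']*100),p[:,:,::-1])
m=(P[...,2]>40)&(P[...,2]<52)&(np.abs(P[...,0]-495)<60)&(np.abs(P[...,1]+340)<45)&(p.max(-1)>100)
q=P[m]; print(m.sum(),q.mean(0)); print(cv2.minAreaRect(q[:,:2].astype(np.float32)))
E
python3 samp.py; ls pics
```

```text
[ 467.08786706 -359.21600735  181.71633732] [-1.21353666e-01  9.92609280e-01 -3.18981182e-04  4.78151386e-05] 2.075
2638 [ 491.07724165 -341.57294322   45.63832453]
((492.1314697265625, -341.20123291015625), (36.35783767700195, 44.00743103027344), 11.85693073272705)
cscene.png
cscene2.png
ctop.png
ctop2.png
scene0.png
top0.png
w_207.png
wrist0.png
```

View pics/w_207.png

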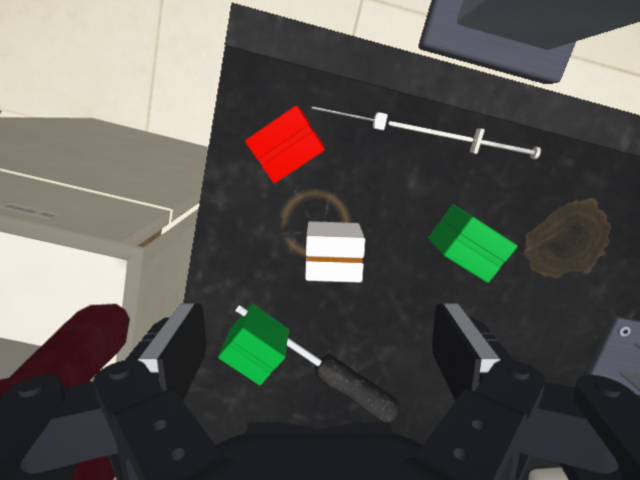

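Emit:
play_rows --motion '[100, 2.5, 1.8, -4, 0, 0, -2, 100, 2.5, 1.8, -9, 0, 0, -2, 100, 2.5, 1.8, -13, 0, 0, -2, 100, 2.5, 1.8, -17.2, 0, 0, -2, 100, 2.5, 1.8, -17.2, 0, 0, -2]'

```text
clock: 2.75
position: [489.4, -341.2, 7.2]
ee_rot: [-0.103, 0.995, 0.001, -0.003]
contact_force: [0.1, 0.4, 0.5]
gripper_width: 85.5
```

Emit:
play_rows --motion '[0, 0, 0, 0, 0, 0, 0, 0, 0, 0, 0, 0, 0, 0, 0, 0, 0, 0, 0, 0, 0, 0, 0, 0, 0, 0, 0, 0, 0, 0, 0, 0, 0, 0, 0]'

```text
clock: 3.38
position: [493.5, -341.6, 11.8]
ee_rot: [-0.104, 0.995, -0.001, 0.002]
contact_force: [-1.3, 0.8, 7.0]
gripper_width: 43.2
```

```bash
python3 - <<'E'
from h import *
p=cv2.imread("pics/top0.png"); 
# plate corners at z=8
cs=[(230+a/6-.4,220+b/6-.4) for a,b in [(20,115),(642,68),(658,233),(33,290)]]
W=np.array([ray_z("top",c,8)[:2] for c in cs]); print(W)
print(W.mean(0),[np.linalg.norm(W[i]-W[(i+1)%4]) for i in range(4)])
for i,j in((1,0),(2,3)): v=W[j]-W[i]; print(np.degrees(np.arctan2(v[1],v[0])))
# top face features: front jaw top, handle top, trigger top
for nm,uv,z in [("fj far-left",(318,93),95),("fj near-right",(347,177),95),("hand TL",(535,78),112),("hand TR",(578,72),112),("hand BL",(540,158),112),("hand BR",(580,155),112),("sj L",(63,115),95),("sj R",(101,112),95),("sjBL",(66,198),95),("sjBR",(105,197),95)]:
    print(nm,ray_z("top",(230+uv[0]/6-.4,220+uv[1]/6-.4),z)[:2])
E
```

```text
[[560.97128455 191.09128927]
 [568.78390096 -69.85873738]
 [498.42835257 -72.6308052 ]
 [486.84299269 186.67238123]]
[528.75663269  58.81853198] [np.float64(261.0669519125141), np.float64(70.41013810622127), np.float64(259.56186749694535), np.float64(74.25988420231114)]
91.71487345772155
92.55820638456
fj far-left [545.56225771  61.11528532]
fj near-right [511.74378296  50.9876393 ]
hand TL [543.81738314 -23.46686892]
hand TR [545.39652831 -40.1098921 ]
hand BL [512.43032623 -23.8809457 ]
hand BR [512.8734706  -39.22565892]
sj L [541.50015591 160.53655644]
sj R [541.99387139 145.74409716]
sjBL [508.63105036 159.89257653]
sjBR [508.30974278 144.81273202]
```

Emit:
play_rows --motion '[0, 0, 0, 3, 0, 0, 0, 0, -1, 2, 8, 0, 0, 10, 0, -1, 6, 13, 0, 0, 20, 0, 0, 10, 15, 0, 0, 30, 0, 0, 15, 17, 0, 0, 40]'

```text
clock: 4.0
position: [492.3, -189.7, 180.8]
ee_rot: [-0.44, 0.898, -0.0, 0.001]
contact_force: [2.0, -0.4, -1.5]
gripper_width: 43.1
```

Emit:
play_rows --motion '[0, 1, 6, 2, 0, 0, 10, 0, 1.5, 12, 4, 0, 0, 20, 0, 2, 18, 4, 0, 0, 30, 0, 2.8, 24, 4, 0, 0, 40, 0, 3.3, 30, 4, 0, 0, 40.2]'

```text
clock: 4.62
position: [524.5, 111.1, 219.7]
ee_rot: [0.72, -0.694, -0.0, -0.0]
contact_force: [0.0, -0.2, -1.5]
gripper_width: 43.2
```

Emit:
play_rows --motion '[0, 0, 1.5, 0, 0, 0, 0, 0, 0, 1.5, 0, 0, 0, 0, 0, 0, 1.5, 0, 0, 0, 0]'

```text
clock: 5.0
position: [524.6, 123.1, 219.3]
ee_rot: [0.72, -0.694, -0.0, 0.0]
contact_force: [-0.6, 0.4, -1.8]
gripper_width: 43.7
```

```bash
cat > cl.py <<'E'
from h import *
s=arm.read_state(); k=K("wrist"); print(s['position'],s['ee_rot'],s['clock'])
p,d=arm.get_image("wrist"); np.savez("w.npz",p=p,d=d,f=k[0],cx=k[1],cy=k[2],R=k[3],t=k[4]); cv2.imwrite("pics/w_%d.png"%(s['clock']*100),p[:,:,::-1])
zs={'deck':54,'pad_mount':76,'trigger_bead':88.5,'handle_back':87,'clamp':0}
for t in zs:
    for r in arm.place_of(t,"wrist")[:2]: print(t,np.round(r['uv'],1),round(r['confidence'],2),np.round(ray_z("wrist",r['uv'],zs[t],k),1))
E
python3 cl.py; ls -t pics|head -1
```

```text
[524.5567679  123.07109673 219.30830991] [ 7.19643331e-01 -6.94343858e-01 -1.22840458e-04  2.59431997e-04] 5.0
deck [317.6 164.7] 0.67 [527.6  83.4  54. ]
pad_mount [315.8 246.3] 0.82 [526.8 143.4  76. ]
trigger_bead [312.3  62.8] 0.57 [533.3  14.5  88.5]
clamp [316.9 136.7] 0.86 [528.9  64.3   0. ]
w_500.png
```

View pics/w_500.png

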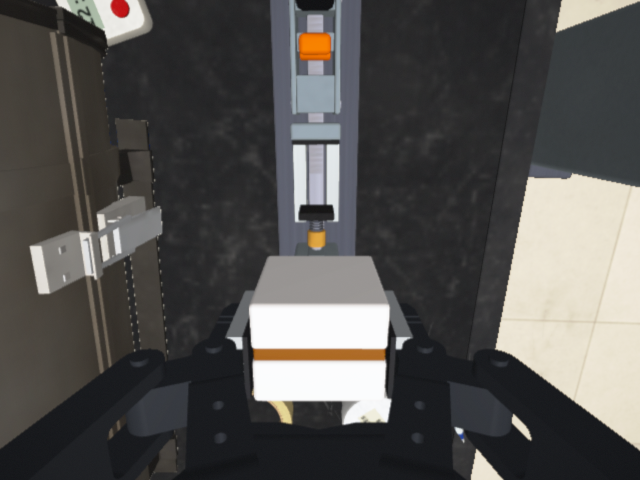

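```bash
python3 - <<'E'
from h import *
z=np.load("w.npz"); p=z['p']; crop(p,270,0,365,120,"pics/a.png",5); crop(p,270,110,365,260,"pics/b.png",4)
g=cv2.cvtColor(p,cv2.COLOR_RGB2GRAY).astype(int)
print("jaw col 300-330 rows 115-150",g[115:150,297:308].mean(1).round().tolist())
print("pad rows 195-225",g[195:225,305:325].mean(1).round().tolist())
for r in(165,195): print("rails row",r,g[r-2:r+3,285:350].mean(0).round().tolist())
print("jaw row",g[126:136,285:348].mean(0).round().tolist())
E
```

```text
jaw col 300-330 rows 115-150 [98.0, 99.0, 99.0, 99.0, 99.0, 99.0, 98.0, 95.0, 117.0, 140.0, 155.0, 164.0, 167.0, 167.0, 167.0, 167.0, 167.0, 167.0, 168.0, 168.0, 168.0, 167.0, 164.0, 156.0, 120.0, 70.0, 44.0, 42.0, 49.0, 101.0, 180.0, 203.0, 206.0, 206.0, 206.0]
pad rows 195-225 [173.0, 173.0, 173.0, 173.0, 173.0, 174.0, 174.0, 174.0, 168.0, 118.0, 53.0, 25.0, 22.0, 22.0, 22.0, 23.0, 22.0, 25.0, 33.0, 39.0, 41.0, 41.0, 41.0, 41.0, 43.0, 60.0, 83.0, 93.0, 92.0, 94.0]
rails row 165 [100.0, 100.0, 98.0, 97.0, 98.0, 98.0, 99.0, 108.0, 162.0, 223.0, 232.0, 231.0, 230.0, 229.0, 230.0, 230.0, 230.0, 229.0, 228.0, 227.0, 217.0, 149.0, 102.0, 97.0, 151.0, 170.0, 172.0, 172.0, 173.0, 173.0, 174.0, 175.0, 176.0, 177.0, 178.0, 179.0, 181.0, 180.0, 148.0, 111.0, 103.0, 145.0, 217.0, 231.0, 231.0, 230.0, 230.0, 230.0, 230.0, 230.0, 229.0, 229.0, 228.0, 223.0, 151.0, 104.0, 97.0, 96.0, 95.0, 97.0, 99.0, 100.0, 99.0, 98.0, 97.0]
rails row 195 [100.0, 100.0, 99.0, 97.0, 97.0, 97.0, 97.0, 98.0, 116.0, 199.0, 227.0, 230.0, 229.0, 228.0, 228.0, 228.0, 228.0, 227.0, 227.0, 226.0, 217.0, 147.0, 102.0, 104.0, 152.0, 181.0, 187.0, 187.0, 187.0, 187.0, 188.0, 191.0, 193.0, 195.0, 197.0, 196.0, 193.0, 187.0, 152.0, 113.0, 102.0, 145.0, 216.0, 229.0, 229.0, 228.0, 228.0, 228.0, 228.0, 228.0, 227.0, 226.0, 224.0, 189.0, 128.0, 100.0, 96.0, 95.0, 95.0, 98.0, 100.0, 100.0, 98.0, 98.0, 98.0]
jaw row [100.0, 99.0, 98.0, 98.0, 99.0, 110.0, 137.0, 156.0, 163.0, 165.0, 165.0, 166.0, 166.0, 166.0, 167.0, 167.0, 167.0, 167.0, 168.0, 168.0, 167.0, 167.0, 168.0, 167.0, 168.0, 167.0, 168.0, 168.0, 168.0, 167.0, 168.0, 168.0, 168.0, 168.0, 168.0, 168.0, 167.0, 167.0, 167.0, 167.0, 166.0, 166.0, 166.0, 166.0, 166.0, 167.0, 167.0, 167.0, 167.0, 167.0, 167.0, 167.0, 166.0, 164.0, 157.0, 125.0, 103.0, 97.0, 96.0, 96.0, 98.0, 100.0, 99.0]
```

View pics/a.png

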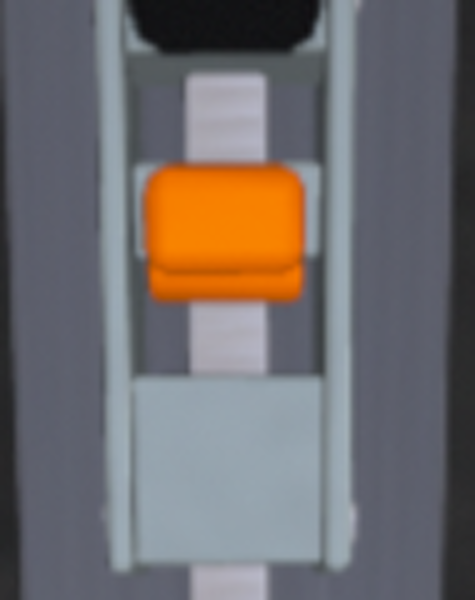

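View pics/b.png

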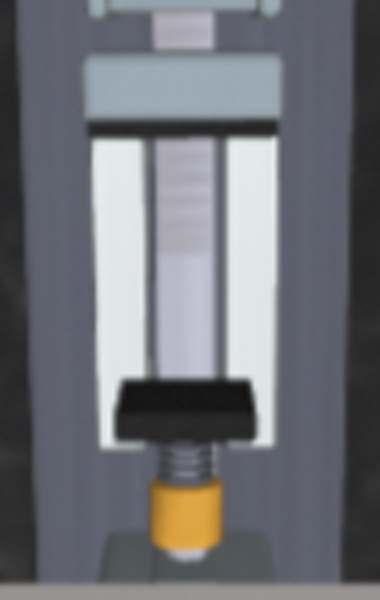

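```bash
python3 - <<'E'
from h import *
z=np.load("w.npz"); k=(float(z['f']),float(z['cx']),float(z['cy']),z['R'],z['t'])
print("cam",-k[3].T@k[4])
for nm,uv,h in [("rubber front",(316,143.6),95),("rubber z93",(316,143.6),93),("jaw metal front",(316,139.2),95),("jaw back",(316,124),95),("railL165",(292.9,165),54),("railR165",(338.9,165),54),("railL195",(293.6,195),54),("railR195",(338.5,195),54),("jawL",(290.8,131),95),("jawR",(339.9,131),95),("padface top",(316,212.5),91),("padface bot",(316,204.3),61),("padL",(270+115/4,213),91),("padR",(270+257/4,213),91),("rail end",(316,110+447/4),54),("bead front",(316,60),88),("body front",(316,113),60),("trig top front",(316,54),105),("trig topback",(316,33),105),("handle front",(316,10.),112)]:
    print(nm,np.round(ray_z("wrist",uv,h,k),1))
# trigger L/R at 105 and block held
P=cloud("wrist",z['d'],k); p=z['p']
w=(p.min(-1)>150); w[:255]=0; w[:, :240]=0; w[:,400:]=0; w[402:]=0
q=P[w]; q=q[np.abs(q[:,2]-np.median(q[:,2]))<12]; print(np.percentile(q,[1,50,99],axis=0)); print(cv2.minAreaRect(q[:,:2].astype(np.float32)))
E
```

```text
cam [528.30325647  49.6153367  361.96191963]
rubber front [529.2  65.   95. ]
rubber z93 [529.2  65.1  93. ]
jaw metal front [529.3  62.1  95. ]
jaw back [529.6  52.4  95. ]
railL165 [546.9  84.3  54. ]
railR165 [510.9  83.   54. ]
railL195 [545.9 108.   54. ]
railR195 [510.  106.8  54. ]
jawL [546.2  57.4  95. ]
jawR [513.7  56.3  95. ]
padface top [527.6 113.1  91. ]
padface bot [527.8 113.5  61. ]
padL [539.9 113.9  91. ]
padR [514.6 113.   91. ]
rail end [527.3 129.5  54. ]
bead front [531.   12.7  88. ]
body front [530.1  44.9  60. ]
trig top front [531.   11.7 105. ]
trig topback [5.313e+02 2.000e-01 1.050e+02]
handle front [531.7 -10.3 112. ]
[[504.0544954  103.63669494 251.96155626]
 [525.45477681 117.64808942 253.48202267]
 [546.84634091 138.84176307 254.92742484]]
((525.4182739257812, 121.46000671386719), (48.440059661865234, 37.26798629760742), 1.3620200157165527)
```

Emit:
play_rows --motion '[0, 0.2, -2, -2, 0, 0, 0, 0, 0.4, -3.6, -5, 0, 0, 0, 0, 0.4, -3.6, -10, 0, 0, 0, 0, 0.4, -3.6, -10.2, 0, 0, 0, 0, 0.4, -3.6, -10.2, 0, 0, 0]'

```text
clock: 5.92
position: [530.2, 88.4, 118.7]
ee_rot: [0.72, -0.694, 0.001, -0.001]
contact_force: [-0.1, -1.1, -1.7]
gripper_width: 43.2
```

```bash
python3 cl.py; ls -t pics|head -1; python3 - <<'E'
from h import *
arm.get_image("top"); 
p,d=arm.get_image("top"); crop(p,230,200,350,280,"pics/ct3.png")
p,d=arm.get_image("scene"); crop(p,265,210,365,310,"pics/cs3.png")
E
```

```text
[530.21411536  88.36214123 118.72842872] [ 0.72026504 -0.69369807  0.00077693 -0.000808  ] 5.925
trigger_bead [322.  116.1] 0.81 [532.6  13.4  88.5]
clamp [326.3 198.1] 0.9 [527.   65.9   0. ]
w_592.png
```

```bash
python3 -c "
from h import *
s=arm.read_state();print(s['position'],s['clock'])"
```

```text
[529.13503499  88.24133764 117.83275182] 6.375
```

View pics/w_592.png

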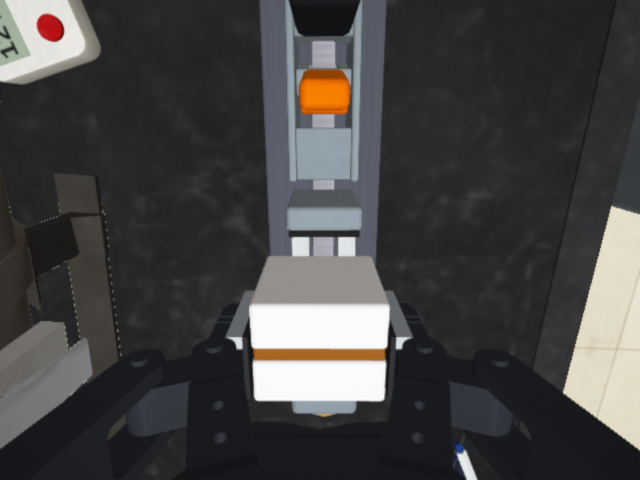

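View pics/cs3.png

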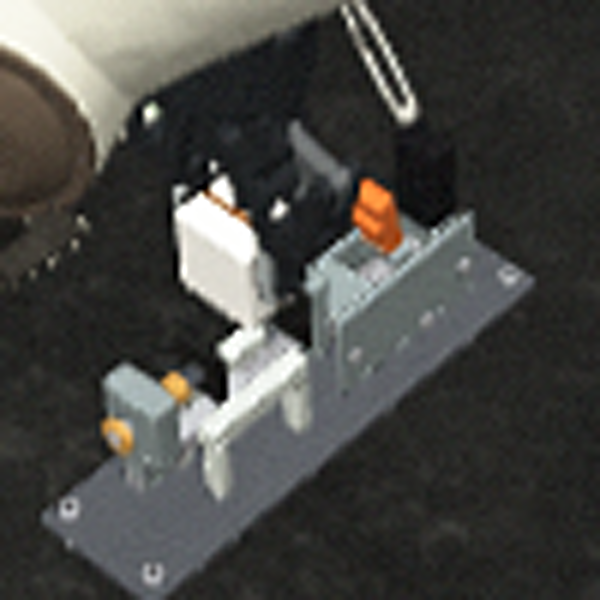

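```bash
python3 - <<'E'
from h import *
z=np.load("w.npz"); k=(float(z['f']),float(z['cx']),float(z['cy']),z['R'],z['t']); p=z['p']
g=cv2.cvtColor(p,cv2.COLOR_RGB2GRAY).astype(int)
print(g[225:262,296:306].mean(1).round().tolist())
print(g[250:320,310:335].mean(1).round().tolist())
print(g[244:250,285:362].mean(0).round().tolist())
print(g[260:264,260:275].mean(0).round().tolist(), g[260:264,370:388].mean(0).round().tolist())
print(g[310:320,240:258].mean(0).round().tolist(), g[310:320,378:396].mean(0).round().tolist())
for nm,uv,h in [("rubber front",(323,236.2),95),("blk bot front",(323,257),106.5),("blk top front",(323,306),152.5),("railL",(291.5,247),54),("railR",(355,247),54),("bL",(266.5,257),106.5),("bR",(380,257),106.5),("tL",(250,308),152.5),("tR",(387.5,308),152.5),("bead",(326,112),88)]: print(nm,np.round(ray_z("wrist",uv,h,k),1))
E
```

```text
[164.0, 163.0, 161.0, 157.0, 149.0, 98.0, 43.0, 37.0, 39.0, 40.0, 40.0, 79.0, 190.0, 224.0, 226.0, 226.0, 226.0, 226.0, 226.0, 226.0, 226.0, 226.0, 226.0, 226.0, 226.0, 226.0, 225.0, 226.0, 225.0, 224.0, 212.0, 172.0, 146.0, 143.0, 144.0, 143.0, 144.0]
[157.0, 156.0, 155.0, 155.0, 155.0, 153.0, 148.0, 145.0, 145.0, 145.0, 145.0, 144.0, 144.0, 144.0, 145.0, 145.0, 145.0, 145.0, 145.0, 145.0, 145.0, 145.0, 145.0, 145.0, 145.0, 145.0, 145.0, 145.0, 145.0, 145.0, 146.0, 146.0, 146.0, 146.0, 146.0, 146.0, 146.0, 146.0, 146.0, 146.0, 146.0, 146.0, 146.0, 146.0, 146.0, 145.0, 146.0, 146.0, 146.0, 146.0, 145.0, 146.0, 148.0, 168.0, 197.0, 223.0, 234.0, 242.0, 247.0, 250.0, 251.0, 251.0, 251.0, 251.0, 251.0, 251.0, 251.0, 251.0, 251.0, 251.0]
[94.0, 94.0, 95.0, 94.0, 95.0, 98.0, 127.0, 197.0, 225.0, 228.0, 228.0, 226.0, 226.0, 226.0, 226.0, 226.0, 227.0, 226.0, 226.0, 225.0, 225.0, 224.0, 222.0, 212.0, 144.0, 100.0, 92.0, 99.0, 143.0, 166.0, 169.0, 168.0, 168.0, 168.0, 168.0, 169.0, 169.0, 169.0, 170.0, 170.0, 171.0, 172.0, 172.0, 174.0, 174.0, 175.0, 176.0, 173.0, 129.0, 99.0, 93.0, 92.0, 10
[... 203 characters left out ...]
 114.0, 134.0, 142.0, 144.0, 144.0, 143.0, 144.0, 144.0, 143.0] [145.0, 146.0, 139.0, 116.0, 94.0, 71.0, 49.0, 42.0, 42.0, 41.0, 41.0, 41.0, 40.0, 42.0, 42.0, 42.0, 43.0, 42.0]
[102.0, 102.0, 102.0, 102.0, 102.0, 102.0, 102.0, 100.0, 104.0, 166.0, 223.0, 240.0, 248.0, 250.0, 251.0, 251.0, 251.0, 251.0] [251.0, 251.0, 251.0, 251.0, 251.0, 251.0, 251.0, 251.0, 249.0, 247.0, 242.0, 169.0, 109.0, 102.0, 102.0, 102.0, 102.0, 102.0]
rubber front [530.2  64.6  95. ]
blk bot front [530.1  70.4 106.5]
blk top front [530.5  69.9 152.5]
railL [546.7  83.9  54. ]
railR [511.1  82.5  54. ]
bL [553.9  71.3 106.5]
bR [506.   69.4 106.5]
tL [553.   71.5 152.5]
tR [510.5  69.8 152.5]
bead [531.   11.7  88. ]
```

Emit:
play_rows --motion '[0, -0.1, -0.2, -1, 0, 0, 0, 0, -0.1, -0.2, -2.5, 0, 0, 0, 0, -0.1, -0.2, -4, 0, 0, 0, 0, -0.1, -0.2, -4.7, 0, 0, 0, 0, -0.1, -0.2, -4.7, 0, 0, 0]'

```text
clock: 7.0
position: [527.6, 85.9, 69.4]
ee_rot: [0.72, -0.694, -0.0, 0.001]
contact_force: [-0.5, 0.2, -0.4]
gripper_width: 43.3
```

Emit:
play_rows --motion '[0, 0, 0, 0, 0, 0, 0, 0, 0, 0, 0, 0, 0, 0, 0, 0, 0, 0, 0, 0, 0]'

```text
clock: 7.38
position: [528.2, 86.2, 70.7]
ee_rot: [0.72, -0.694, 0.0, -0.0]
contact_force: [-0.1, 0.0, -1.3]
gripper_width: 43.3
```

Expect contact near TCP z 66.

Emit:
play_rows --motion '[0, 0, 0, -0.2, 0, 0, 0, 0, 0, 0, -0.3, 0, 0, 0, 0, 0, 0, -0.4, 0, 0, 0, 0, 0, 0, -0.4, 0, 0, 0]'

```text
clock: 7.88
position: [527.9, 86.1, 66.2]
ee_rot: [0.72, -0.694, -0.0, 0.0]
contact_force: [0.8, -0.3, -1.0]
gripper_width: 43.3
```

Emit:
play_rows --motion '[0, 0, 0, -0.1, 0, 0, 0, 0, 0, 0, -0.15, 0, 0, 0, 0, 0, 0, -0.15, 0, 0, 0]'

```text
clock: 8.25
position: [528.1, 86.1, 65.8]
ee_rot: [0.72, -0.694, 0.0, -0.0]
contact_force: [-2.7, 0.8, 5.5]
gripper_width: 43.1
```

Touching the deck (z force up). Release slowly.

Emit:
play_rows --motion '[60, 0, 0, 0, 0, 0, 0, 70, 0, 0, 0, 0, 0, 0, 90, 0, 0, 0, 0, 0, 0, 90, 0, 0, 0, 0, 0, 0]'

```text
clock: 8.75
position: [528.0, 86.1, 64.7]
ee_rot: [0.72, -0.694, -0.0, 0.0]
contact_force: [-0.5, 1.4, -0.2]
gripper_width: 76.8
```

Emit:
play_rows --motion '[90, 0, 0, 3, 0, 0, 0, 90, 0, 0, 8, 0, 0, 0, 90, 0, 0, 13, 0, 0, 0, 90, 0, 1, 15, 0, 0, 0, 90, 0, 2, 15, 0, 0, 0]'

```text
clock: 9.38
position: [528.7, 106.7, 216.5]
ee_rot: [0.72, -0.694, 0.001, -0.002]
contact_force: [0.2, -0.0, -1.9]
gripper_width: 76.8
```

```bash
python3 cl.py; ls -t pics|head -1
```

```text
[528.73524641 106.73142821 216.47185422] [ 7.19910937e-01 -6.94063222e-01  6.57793140e-04 -2.01349448e-03] 9.375
pad_mount [322.1 269.3] 0.74 [526.1 145.2  76. ]
trigger_bead [317.3  86.3] 0.95 [534.4  12.8  88.5]
clamp [323.2 156.4] 0.63 [527.8  65.5   0. ]
w_937.png
```

View pics/w_937.png

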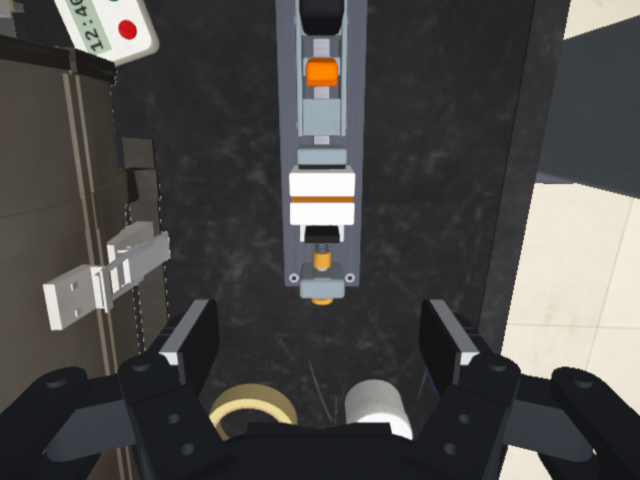

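Emit:
play_rows --motion '[0, 0.1, -4, 0, 0, 0, 0, 0, 0.3, -7.5, -3, 0, 0, 0, 0, 0.3, -7.5, -7, 0, 0, 0, 0, 0.3, -7.5, -8.5, 0, 0, 0, 0, 0.3, -7.5, -8.5, 0, 0, 0]'

```text
clock: 10.3
position: [530.6, 31.0, 128.9]
ee_rot: [0.72, -0.694, -0.0, 0.001]
contact_force: [-0.0, 0.4, 0.7]
gripper_width: 0.2
```

```bash
python3 cl.py; ls -t pics|head -1
```

```text
[530.64044849  30.98043267 128.90041529] [ 7.20152833e-01 -6.93814133e-01 -4.43175970e-04  1.28468281e-03] 10.3
deck [318. 123.] 0.36 [534.4 -40.9  54. ]
pad_mount [322.  433.7] 0.91 [525.2 143.5  76. ]
trigger_bead [315.5 234.4] 0.88 [533.8  11.4  88.5]
handle_back [322.7 123.7] 0.61 [532.3 -40.9  87. ]
clamp [321.3 270.4] 0.59 [528.   65.3   0. ]
w_1030.png
```

View pics/w_1030.png

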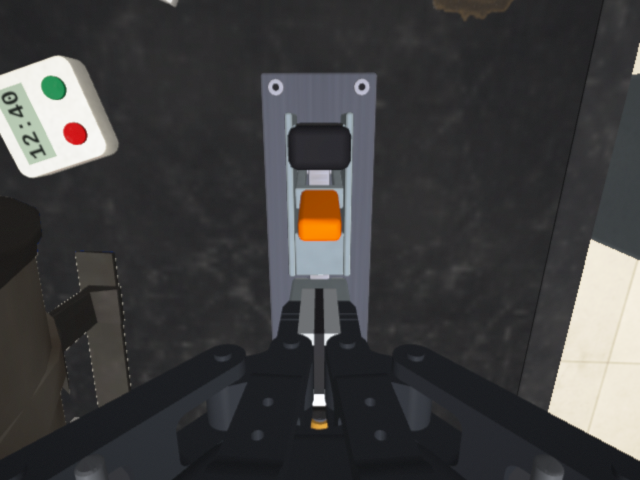

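Emit:
play_rows --motion '[0, 0, 0.1, -2, 0, 0, 0, 0, 0, 0.1, -4, 0, 0, 0, 0, 0, 0.1, -5.1, 0, 0, 0, 0, 0, 0.1, -5.1, 0, 0, 0]'

```text
clock: 11.1
position: [530.8, 32.1, 78.6]
ee_rot: [0.72, -0.694, -0.0, 0.0]
contact_force: [0.9, 0.4, -0.0]
gripper_width: -0.1
```

Emit:
play_rows --motion '[0, 0, -0.4, 0, 0, 0, 0, 0, 0, -0.6, 0, 0, 0, 0, 0, 0, -0.7, 0, 0, 0, 0, 0, 0, -0.8, 0, 0, 0, 0, 0, 0, -0.8, 0, 0, 0, 0]'

```text
clock: 11.72
position: [531.0, 24.0, 78.9]
ee_rot: [0.72, -0.694, 0.0, -0.0]
contact_force: [0.4, -1.2, 0.1]
gripper_width: -0.4
```

Emit:
play_rows --motion '[0, 0, -0.2, 0, 0, 0, 0, 0, 0, -0.4, 0, 0, 0, 0, 0, 0, -0.4, 0, 0, 0, 0]'

```text
clock: 12.1
position: [531.4, 20.6, 79.3]
ee_rot: [0.72, -0.694, 0.0, -0.001]
contact_force: [-1.9, 4.5, 3.0]
gripper_width: -0.1
```

Emit:
play_rows --motion '[0, 0, -0.2, 0, 0, 0, 0, 0, 0, -0.4, 0, 0, 0, 0, 0, 0, -0.4, 0, 0, 0, 0]'

```text
clock: 12.48
position: [532.0, 16.6, 79.4]
ee_rot: [0.72, -0.694, 0.001, -0.001]
contact_force: [0.8, 5.1, 3.5]
gripper_width: -0.3
```

```bash
python3 cl.py; ls -t pics|head -1
```

```text
[531.95014562  16.60395327  79.4004906 ] [ 7.20186059e-01 -6.93779854e-01  6.08108192e-04 -1.08882529e-03] 12.475
trigger_bead [316.  293.5] 0.55 [534.3   5.6  88.5]
handle_back [321.9 168.2] 0.86 [533.9 -40.9  87. ]
w_1247.png
```

Emit:
play_rows --motion '[0, 0, -0.3, 0, 0, 0, 0, 0, 0, -0.6, 0, 0, 0, 0, 0, 0, -0.6, 0, 0, 0, 0]'

```text
clock: 13.15
position: [531.6, 10.2, 79.0]
ee_rot: [0.72, -0.694, 0.0, -0.001]
contact_force: [1.8, 4.5, 2.8]
gripper_width: -0.3
```

```bash
python3 cl.py; ls -t pics|head -1
```

```text
[531.55974532  10.19761335  79.02932329] [ 7.20032013e-01 -6.93940508e-01  3.85010735e-04 -5.68582454e-04] 13.15
trigger_bead [317.7 296.4] 0.8 [5.333e+02 2.000e-01 8.850e+01]
handle_back [321.4 186.7] 0.69 [533.5 -41.   87. ]
w_1315.png
```

Emit:
play_rows --motion '[0, 0, 0.8, 0, 0, 0, 0, 0, 0, 1.6, 0, 0, 0, 0, 0, 0, 1.6, 0, 0, 0, 0]'

```text
clock: 13.82
position: [529.9, 26.1, 78.1]
ee_rot: [0.72, -0.694, -0.001, 0.001]
contact_force: [-0.2, 0.8, 0.2]
gripper_width: 0.1
```

```bash
cat > tp.py <<'E'
from h import *
s=arm.read_state();c=int(s['clock']*100)
p,d=arm.get_image("top"); crop(p,230,220,350,280,f"pics/t{c}.png")
p,d=arm.get_image("scene"); crop(p,265,230,365,320,f"pics/s{c}.png"); print(c,s['position'],s['contact_force'])
E
python3 tp.py
```

```text
1382 [529.87849715  26.11424399  78.14384174] [-0.1947152   0.79198239  0.24973054]
```

View pics/t1382.png

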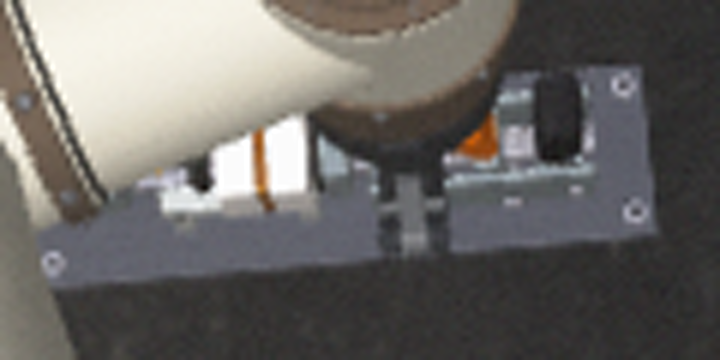

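View pics/s1382.png

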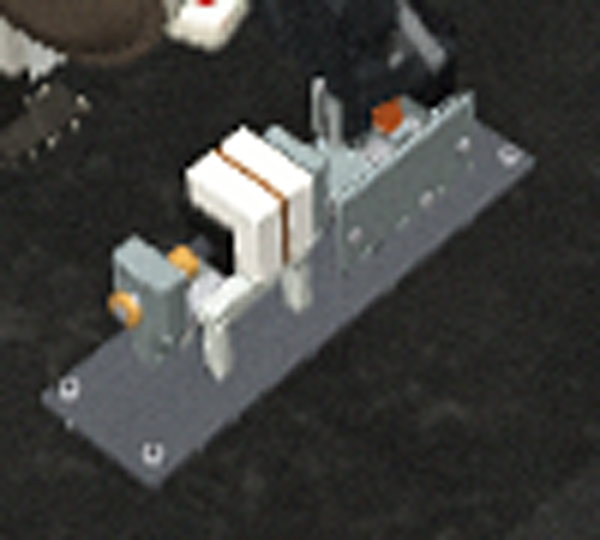

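```bash
cat > trk.py <<'E'
from h import *
s=arm.read_state();c=int(s['clock']*100)
p0=cv2.imread("pics/scene0.png")
p,d=arm.get_image("scene"); p=p[:,:,::-1].copy(); cv2.imwrite(f"pics/full{c}.png",p)
k=K("scene")
def ecc(x0,y0,x1,y1):
    a=cv2.cvtColor(p0,6)[y0:y1,x0:x1].astype(np.float32); b=cv2.cvtColor(p,6).astype(np.float32)
    best=None
    for sx in range(0,12):
        W=np.float32([[1,0,x0+sx*.7],[0,1,y0-sx*.55]])
        try: cc,W=cv2.findTransformECC(a,b,W,cv2.MOTION_TRANSLATION,(3,60,1e-4))
        except cv2.error: continue
        if best is None or cc>best[0]: best=(cc,W[0,2]-x0,W[1,2]-y0)
    return best
O=np.array([529.6,65.2,0]);u=np.array([-.039,.999,0])
a=proj("scene",O+90*u+[0,0,76],k); b=proj("scene",O+80*u+[0,0,76],k); px=(b-a)/10
e=ecc(281,268,297,290); print(c,"jaw ecc",e,"travel mm",np.dot(e[1:],px)/np.dot(px,px),px)
r=ecc(270,285,285,305); print("ref plate",r)
E
python3 trk.py
```

```text
1392 jaw ecc (0.9902884106812022, np.float32(1.3942261), np.float32(-1.145813)) travel mm 5.215842334409804 [ 0.2702874  -0.21594779]
ref plate (0.9978527370380932, np.float32(0.04284668), np.float32(-0.00015258789))
```

Emit:
play_rows --motion '[0, 0, -0.8, 0, 0, 0, 0, 0, 0, -1.6, 0, 0, 0, 0, 0, 0, -1.6, 0, 0, 0, 0, 0, 0, -1.6, 0, 0, 0, 0]'

```text
clock: 14.48
position: [532.0, 10.4, 79.4]
ee_rot: [0.72, -0.694, 0.001, -0.001]
contact_force: [0.9, 3.7, 1.6]
gripper_width: -0.0
```

Emit:
play_rows --motion '[0, 0, 0.8, 0, 0, 0, 0, 0, 0, 1.6, 0, 0, 0, 0, 0, 0, 1.6, 0, 0, 0, 0]'

```text
clock: 14.85
position: [530.3, 26.4, 78.3]
ee_rot: [0.72, -0.694, -0.0, 0.001]
contact_force: [0.2, -1.1, -0.3]
gripper_width: -0.2
```

```bash
python3 trk.py
```

```text
1485 jaw ecc (0.9782748204807098, np.float32(2.3367004), np.float32(-1.9995728)) travel mm 8.884579530940787 [ 0.2702874  -0.21594779]
ref plate (0.9977322799580794, np.float32(0.07241821), np.float32(-0.022155762))
```

Emit:
play_rows --motion '[0, 0, -0.8, 0, 0, 0, 0, 0, 0, -1.6, 0, 0, 0, 0, 0, 0, -1.6, 0, 0, 0, 0, 0, 0, -1.6, 0, 0, 0, 0]'

```text
clock: 15.4
position: [532.2, 10.6, 79.8]
ee_rot: [0.72, -0.694, 0.001, -0.002]
contact_force: [-0.0, 5.5, 3.6]
gripper_width: 0.0
```

Emit:
play_rows --motion '[0, 0, 0.8, 0, 0, 0, 0, 0, 0, 1.6, 0, 0, 0, 0, 0, 0, 1.6, 0, 0, 0, 0]'

```text
clock: 15.78
position: [530.4, 26.3, 78.4]
ee_rot: [0.72, -0.694, -0.0, 0.001]
contact_force: [0.4, 0.3, 0.4]
gripper_width: -0.0
```

```bash
python3 trk.py
```

```text
1577 jaw ecc (0.9524247989528568, np.float32(3.2784424), np.float32(-2.7730408)) travel mm 12.4067967440924 [ 0.2702874  -0.21594779]
ref plate (0.9976357930210484, np.float32(0.050598145), np.float32(-0.051574707))
```

Emit:
play_rows --motion '[0, 0, -0.8, 0, 0, 0, 0, 0, 0, -1.6, 0, 0, 0, 0, 0, 0, -1.6, 0, 0, 0, 0, 0, 0, -1.6, 0, 0, 0, 0]'

```text
clock: 16.32
position: [532.2, 11.1, 80.0]
ee_rot: [0.72, -0.694, 0.001, -0.002]
contact_force: [-2.4, 6.4, 5.4]
gripper_width: 0.0
```

```bash
python3 trk.py; python3 -c "
from h import *
for i in range(4):
    s=arm.read_state();print(s['position'],s['contact_force'],s['clock']); arm.get_image('top')"
```

```text
1632 jaw ecc (0.9240802204562042, np.float32(4.4007874), np.float32(-3.6924133)) travel mm 16.60010879351502 [ 0.2702874  -0.21594779]
ref plate (0.9977786302523823, np.float32(0.022827148), np.float32(-0.042114258))
[532.24904555  11.11544973  79.99761166] [-1.44711224  6.5856174   4.84347092] 16.375
[532.2538731   11.14773993  80.01203781] [-0.50901129  6.13069418  5.61015022] 16.425
[532.26188287  11.16205976  79.99791791] [-1.09168553  6.6671943   5.15091497] 16.475
[532.24260028  11.16015228  79.9905859 ] [-0.8528468   7.2822838   5.72001644] 16.525
```

Emit:
play_rows --motion '[0, 0, 0.8, 0, 0, 0, 0, 0, 0, 1.6, 0, 0, 0, 0, 0, 0, 1.6, 0, 0, 0, 0]'

```text
clock: 16.95
position: [530.6, 26.2, 78.5]
ee_rot: [0.72, -0.694, -0.0, 0.001]
contact_force: [0.5, 0.4, 0.1]
gripper_width: -0.2
```

```bash
python3 trk.py
```

```text
1695 jaw ecc (0.9287336334364864, np.float32(4.2253113), np.float32(-3.5369873)) travel mm 15.923412822275798 [ 0.2702874  -0.21594779]
ref plate (0.9976397625765272, np.float32(0.06524658), np.float32(-0.02041626))
```

Emit:
play_rows --motion '[0, 0, -0.8, 0, 0, 0, 0, 0, 0, -1.6, 0, 0, 0, 0, 0, 0, -1.7, 0, 0, 0, 0, 0, 0, -1.7, 0, 0, 0, 0]'

```text
clock: 17.5
position: [532.3, 10.8, 80.4]
ee_rot: [0.72, -0.694, 0.0, -0.003]
contact_force: [-2.7, 10.1, 8.4]
gripper_width: -0.1
```

```bash
python3 trk.py; python3 -c "
from h import *
for i in range(4):
    s=arm.read_state();print(s['position'],s['contact_force'],s['clock']); arm.get_image('top')"
```

```text
1750 jaw ecc (0.863188221546479, np.float32(5.31546), np.float32(-4.3612976)) travel mm 19.87250245827422 [ 0.2702874  -0.21594779]
ref plate (0.997746432337724, np.float32(0.061553955), np.float32(-0.038146973))
[532.34028428  10.84982152  80.315773  ] [-2.01530688 10.09489023  7.74942172] 17.55
[532.35944067  10.88045037  80.31684151] [-2.77582166  9.90281187  7.34128934] 17.6
[532.3347693   10.84941701  80.29139375] [-2.0958096   9.75818157  7.33512316] 17.65
[532.35380014  10.89574502  80.31571611] [-3.80943674 10.73550066  7.87160278] 17.7
```

Emit:
play_rows --motion '[0, 0, 0.8, 0, 0, 0, 0, 0, 0, 1.7, 0, 0, 0, 0, 0, 0, 1.7, 0, 0, 0, 0]'

```text
clock: 18.12
position: [530.6, 26.1, 78.5]
ee_rot: [0.72, -0.694, -0.0, 0.001]
contact_force: [-0.7, -0.3, -0.6]
gripper_width: 0.0
```

```bash
python3 trk.py
```

```text
1812 jaw ecc (0.8834645784548801, np.float32(5.10083), np.float32(-4.219818)) travel mm 19.132549702088063 [ 0.2702874  -0.21594779]
ref plate (0.9980381578626788, np.float32(0.06478882), np.float32(-0.0491333))
```

Emit:
play_rows --motion '[0, 0, -0.8, 0, 0, 0, 0, 0, 0, -1.6, 0, 0, 0, 0, 0, 0, -1.7, 0, 0, 0, 0, 0, 0, -1.7, 0, 0, 0, 0]'

```text
clock: 18.68
position: [532.3, 11.2, 80.4]
ee_rot: [0.72, -0.694, 0.0, -0.003]
contact_force: [-3.2, 12.3, 9.1]
gripper_width: 0.3
```

```bash
python3 trk.py; python3 -c "
from h import *
for i in range(4):
    s=arm.read_state();print(s['position'],s['contact_force'],s['clock']); arm.get_image('top')"
```

```text
1867 jaw ecc (0.7941682090139147, np.float32(19.572723), np.float32(-19.474365)) travel mm 79.33668430591185 [ 0.2702874  -0.21594779]
ref plate (0.9976500051703814, np.float32(0.03756714), np.float32(-0.0059509277))
[532.3406624   11.22776165  80.42119296] [-3.0869997  12.20884454  7.97588764] 18.725
[532.33554209  11.23289834  80.41659985] [-4.24001634 11.68260777  9.51097948] 18.775
[532.28946495  11.24987891  80.38539127] [-3.94123562 12.53692052  7.95729563] 18.825
[532.29824452  11.24349401  80.40986134] [-4.47295384 11.8573942   8.12646763] 18.875
```

Emit:
play_rows --motion '[0, 0, 0.8, 0, 0, 0, 0, 0, 0, 1.9, 0, 0, 0, 0, 0, 0, 2.1, 0, 0, 0, 0, 0, 0, 2.1, 3, 0, 0, 0, 0, 0, 2.1, 8, 0, 0, 0]'

```text
clock: 19.55
position: [529.4, 29.3, 157.6]
ee_rot: [0.72, -0.694, -0.001, 0.003]
contact_force: [0.7, 1.3, 0.3]
gripper_width: -0.1
```

Emit:
play_rows --motion '[0, 0, 2, 4, 0, 0, 0, 0, 0, 5.5, 6, 0, 0, 0, 0, 0, 8, 6, 0, 0, 0, 0, 0, 8, 6, 0, 0, 0]'

```text
clock: 20.05
position: [530.8, 110.9, 218.6]
ee_rot: [0.721, -0.693, -0.0, 0.0]
contact_force: [0.6, -0.1, 0.3]
gripper_width: 0.0
```

```bash
python3 cl.py; ls -t pics|head -1; python3 - <<'E'
from h import *
p=np.load("w.npz")['p']; crop(p,260,100,385,310,"pics/e.png",4); np.savez("wf.npz",**np.load("w.npz"))
E
python3 tp.py
```

```text
[530.76875408 110.93396581 218.60195811] [ 7.20647947e-01 -6.93301140e-01 -9.54180822e-05  2.37942664e-04] 20.05
deck [323.5 150. ] 0.7 [529.8  59.7  54. ]
pad_mount [326.4 230.7] 0.62 [525.4 118.2  76. ]
trigger_bead [320.7  82.4] 0.74 [534.   14.1  88.5]
clamp [327.6 153.9] 0.68 [525.  67.   0.]
w_2005.png
2035 [530.84516361 109.23981745 218.46329662] [ 0.7179381  -0.00661407 -0.28506646]
```

View pics/e.png

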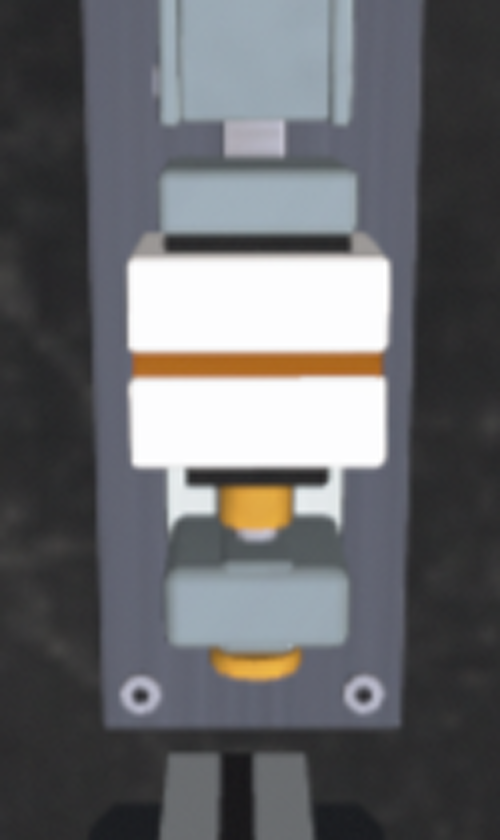

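```bash
python3 - <<'E'
from h import *
z=np.load("wf.npz"); k=(float(z['f']),float(z['cx']),float(z['cy']),z['R'],z['t'])
g=cv2.cvtColor(z['p'],cv2.COLOR_RGB2GRAY).astype(int)
print(g[225:268,306:312].mean(1).round().tolist())
for r in (158.5,241.5,260.5): print(r,ray_z("wrist",(325,r),95,k).round(1))
print("blk edges",ray_z("wrist",(325,164.5),100,k).round(1),ray_z("wrist",(325,216.7),100,k).round(1),ray_z("wrist",(292,190),100,k).round(1),ray_z("wrist",(357.3,190),100,k).round(1))
# w_937: pose at that time, rebuild from k (fixed camera-tool transform, same orientation)
p=cv2.imread("pics/w_937.png",0).astype(int); print(p[255:305,308:314].mean(1).round().tolist())
t2=k[4]-k[3]@(np.array([528.74,106.73,216.47])-np.array([530.77,110.93,218.60]))
k2=k[:4]+(t2,)
for r in (276,281,298): print(r,ray_z("wrist",(322,r),95,k2).round(1))
E
```

```text
[231.0, 231.0, 227.0, 178.0, 112.0, 88.0, 86.0, 86.0, 87.0, 87.0, 88.0, 88.0, 88.0, 89.0, 89.0, 89.0, 102.0, 124.0, 140.0, 152.0, 161.0, 166.0, 169.0, 169.0, 169.0, 169.0, 169.0, 170.0, 170.0, 170.0, 170.0, 170.0, 170.0, 170.0, 168.0, 160.0, 134.0, 109.0, 102.0, 101.0, 101.0, 101.0, 102.0]
158.5 [529.2  62.3  95. ]
241.5 [526.6 120.9  95. ]
260.5 [526.  135.4  95. ]
blk edges [529.1  65.8 100. ] [527.6 101.4 100. ] [550.7  83.7 100. ] [506.5  82.  100. ]
[100.0, 100.0, 100.0, 100.0, 101.0, 101.0, 100.0, 94.0, 90.0, 89.0, 89.0, 87.0, 85.0, 85.0, 85.0, 86.0, 86.0, 86.0, 86.0, 87.0, 87.0, 87.0, 89.0, 98.0, 116.0, 135.0, 147.0, 158.0, 166.0, 170.0, 170.0, 170.0, 170.0, 170.0, 170.0, 169.0, 169.0, 169.0, 168.0, 169.0, 168.0, 164.0, 149.0, 114.0, 91.0, 88.0, 85.0, 73.0, 59.0, 54.0]
276 [525.7 142.6  95. ]
281 [525.5 146.5  95. ]
298 [525.  160.2  95. ]
```

```bash
python3 - <<'E'
from h import *
p=cv2.imread("pics/w_937.png")[:,:,::-1]; crop(p,260,100,385,310,"pics/e0.png",4)
E
```

```text
(no output)
```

View pics/e0.png

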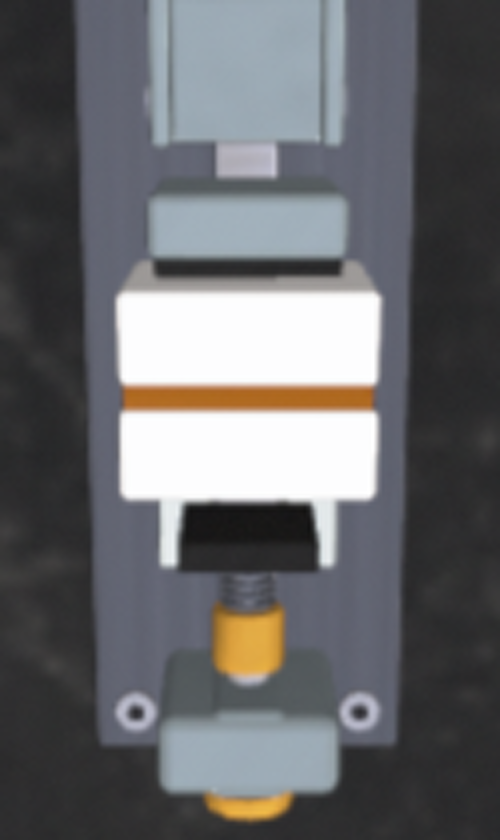

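```bash
python3 - <<'E'
from bench import arm
print(arm.read_state()['contact_force']); print(arm.job_done())
E
```

```text
[-0.07161974 -0.4975579   0.7088409 ]
the job is handed in; nothing more can be done
None
```

I stood the white block on the clamp deck with its bond line across the clamp. Six squeezes of the trigger then closed the jaw on it. The job was handed in at about 20 s of the 64 s.

- **Block:** the last wrist picture shows it against the front jaw with the pad pressed on it. It is within about 1 mm of the centre line, and nothing suggests tilt or twist.
- **Clamping force:** I estimate about 15 N. The jaw travelled about 24 mm and the pad had a gap of about 12 mm, so the pad spring is compressed about 12 mm. The push on the trigger rose from about 4.5 N with the jaw free to about 12 N, which agrees (about 16 N while squeezed).
- **Trigger:** it is back at its released position. The bead sits where it was before the first squeeze, within detector scatter, and the robot is clear of everything.
- **Bystanders:** the arm kept well clear of them, but I made no separate position check on them at the end.
- **Check that failed:** the scene-camera tracking of the jaw read about 10% short (3.5 mm per 4 mm click), and it lost the jaw on the last squeeze. The travel figure above comes from the wrist pictures taken before and after the squeezing.

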